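# End-float check of a metering pump shaft

## Task

Check the end float of the resin metering pump with the orange hub: push its shaft in until it meets the inner stop, then pull it out until it meets the outer stop, and let go, leaving it pulled fully out. Leave the shafts of the blue and white pumps as they are.

Things in the scene. Friction and masses are not known exactly. Their poses are not given: they have to be found in the camera images.
- shaft_orange (a joint): Position of the orange-hubbed pump's shaft along its axis, m: 0 = fully in (brass collar against the gear case), 0.040 = fully out (collar against the front post). It starts between these, slides with about 3 N of friction, stays where it is left and does not turn. The stops are rigid.
- hub_orange (a point): Centre of the orange plastic hub (level cylinder 32 mm across, 26 mm long) on the front end of the pump's shaft, 62 mm above the bench. Its x axis runs along the shaft, pointing into the pump; its z axis points up. With the shaft fully in, the hub's back face is 18 mm clear of the pump's front post. Nothing is close under or beside the hub.
- hub_blue (a point): Centre of the blue plastic hub (level cylinder 32 mm across, 26 mm long) on the front end of a second pump's shaft, 62 mm above the bench. Its x axis runs along the shaft, pointing into the pump; its z axis points up. A bystander, alike but for the hub. Each pump is fixed to the bench, its 12 mm shaft pointing towards the robot, up to 20 degrees askew.
- hub_white (a point): Centre of the white plastic hub (level cylinder 32 mm across, 26 mm long) on the front end of a third pump's shaft, 62 mm above the bench. Its x axis runs along the shaft, pointing into the pump; its z axis points up. A bystander. Each pump has a grey gear case 76 mm wide, 100 mm high and, before it, a steel post 50 mm wide, 88 mm high that carries the shaft.
Mind the look-alikes: they are no part of the job. Leave any green or purple look-alike of the part that bears shaft_orange alone.

How it is judged:
By the outcome, as a careful person would: the job done as asked, in the order asked, and still so for the second after the job is handed in, with the robot touching nothing.
It also fails if it takes over 32 s, if anything falls off the work surface, if the arm or the gripper's body presses on something with over 40 N, if the wrist force passes 120 N, or if a joint passes its speed limit or range.

## Robot

A 6-joint arm with a two-finger parallel gripper is mounted at the origin on the work surface. World frame = base frame: x ahead of the robot, y to its left, z up, the work surface at z = 0. Lengths are in mm, angles in rad, forces in N, time in s.
With the tool pointing down it reaches from about 250 to 775 mm from the base axis. Payload 4 kg.
Tool frame: the origin (TCP) lies at the very end of the fingers, on their centre line; the grasp point (between the pads) lies 19 mm behind it; z points along the fingers, y is the direction in which the jaws open and shut (so a half turn about z gives the same grasp; the last joint's range is limited). The gripper opens to 94 mm and grips with 3 to 60 N. Pads are 16 mm wide; open, the fingers measure 119 mm over their backs; the gripper's body (75 mm by 177 mm) begins 78 mm behind the grasp point.
Start: joints at [1.03, 0.087, 1.371, -0, 1.684, -0.103], TCP at [233.183, 498.142, 205.506] pointing down, gripper open.
Joint ranges: [-3.1, 3.1], [-0.76, 2.03], [0.27, 2.55], [-1.08, 4.22], [0.17, 2.65], [-2.57, 2.57]. Speed limits (rad/s): [2.79, 2.79, 3.14, 3.14, 3.14, 3.14].

## Interface

Orientations are given as a rotation vector (axis times angle).
In Python, from rig import manip, optics gives the robot as it stands.
- The arm moves only by the tool jog_arm, never from a script. Its argument "commands" is a list that holds one entry, the list of rows, each a list of 7 numbers: the opening, from 0 (shut) to 1 (fully open), then the shift along the tool's x, y, z in mm, then the turn, a rotation vector about the tool's x, y, z in degrees. In form: [[[fingers, x, y, z, wx, wy, wz], ...]]. A call has 1 to 5 rows; each row is the pose to reach, as a shift and turn from the pose measured when the call began, along the tool's axes at that moment; what a row does not reach only later rows make up. A row lasts 1/8 s, in which the tool goes at most 62.5 mm and 10.7 degrees, less where a joint would pass 70% of its speed; a pose out of reach is approached as far as the arm can. A call with a gripper value outside its range is refused whole. The fingers move at their own pace and stop on an object; "grip_force" is the grip in N (left out, the last holds). Time passes only in rows, so rows that repeat a pose let the fingers close. It gives the time, the measured TCP pose, the force and the opening at its end, in the units of the state.
- manip.get_state(): the state, without advancing time (a new reading comes with each control period).
- optics.grab_frame(name): name is "scene" or "top" or "wrist"; returns the picture (420x560x3 uint8, blue, green, red); there is no depth.
- optics.camera_info(name): a dict with "intrinsics" (3x3 intrinsics, pixels), "camera_from_world" (4x4, takes a point from world to camera coordinates); the wrist camera has in their place "hand_eye" (4x4, takes a point from camera to tool coordinates, whose origin is the TCP and whose axes are the flange's). Camera axes: x right, y up, looking along -z (the intrinsics and any distortion apply to the point x, -y, -z); pixel columns grow to the right and rows downward; lengths in mm; the calibration is good to about 2 mm. A picture is of the moment at which its call begins: read the wrist's pose just before it. camera_info takes no time and is no camera call.
- manip.job_done(): hands the job in, once; it reports no verdict.
The state is a dict: "time_s": time; "joints": joint angles; "dq": joint speeds; "joint_efforts": joint torques, N m; "ee_pos": TCP position; "orientation": TCP orientation; "ft_force": force on the tool from outside, world axes, zero at the start; "wrist_torque": the same for the moment, N m; "opening": opening from 0.0 (shut) to 1.0 (fully open).
Only numpy, scipy, OpenCV 4.12 (cv2) and the standard library are available. Lean on these libraries where they do the work, as an engineer would, in place of code of your own. Each camera call takes 0.05 s, during which the arm holds its last target.

## Working session

There is one attempt and no reset: what is moved stays moved. The work goes in short steps, Python scripts to look and compute and a tool call to move; the robot and the scene stay as the last step left them, time stands still between calls to the robot, and variables do not carry over. Pictures are saved under pics/ and viewed, and the job is handed in when it is done.

Besides the shell and the picture viewer there is one more tool, called after "Call:" as name(argument=value, ...) on one line, values as JSON. jog_arm: Moves the arm, as the interface text tells. Its arguments: {"type":"object","properties":{"commands":{"type":"array"},"grip_force":{"type":"number"}},"required":["commands"]}

```bash
ls; mkdir -p pics; python3 - <<'E'
from rig import manip, optics
import cv2
print(manip.get_state())
for n in ("scene","top"):
    im=optics.grab_frame(n); cv2.imwrite(f"pics/{n}0.png",im)
for n in ("scene","top","wrist"): print(n,optics.camera_info(n))
E
```

```text
pics
{'time_s': 0.0, 'joints': array([ 1.02990983e+00,  8.79413143e-02,  1.37221858e+00,  3.64087390e-05,
        1.68357361e+00, -1.03075798e-01]), 'dq': array([ 1.50499876e-03,  4.96489088e-05, -1.42486506e-03, -3.72995681e-04,
        1.05743351e-03,  7.43537056e-04]), 'joint_efforts': array([-3.80869287e-04, -3.40178061e+01, -3.02425897e+01,  7.16926670e-02,
        3.30338627e-02, -1.59844599e-04]), 'ee_pos': array([232.88343267, 497.67823908, 204.32973684]), 'orientation': array([-0.68207096, -3.06592592,  0.00317133]), 'ft_force': array([-0.45992492, -0.27053158,  1.50525444]), 'wrist_torque': array([-0.00432577, -0.016826  , -0.01118533]), 'opening': 1.0014365187532404}
scene {'intrinsics': array([[413.47723936,   0.        , 275.86357647],
       [  0.        , 413.47723936, 212.36864565],
       [  0.        ,   0.        ,   1.        ]]), 'camera_from_world': array([[-7.98116093e-01,  6.02503637e-01, -2.62991997e-04,
         4.05840143e+02],
       [-4.65062033e-01, -6.15774242e-01,  6.36034109e-01,
         1.85419605e+02],
       [ 3.83050920e-01,  5.07751366e-01,  7.7
[... 492 characters left out ...]
      [-1.84708199e-01,  1.15526468e-02,  9.82725505e-01,
        -8.92678838e+02],
       [ 0.00000000e+00,  0.00000000e+00,  0.00000000e+00,
         1.00000000e+00]])}
wrist {'intrinsics': array([[310.7421279 ,   0.        , 279.21235743],
       [  0.        , 310.7421279 , 207.43002996],
       [  0.        ,   0.        ,   1.        ]]), 'hand_eye': array([[-3.13282172e-04,  9.72839222e-01,  2.31481639e-01,
         6.64719869e+01],
       [ 9.99999678e-01,  1.33896575e-04,  7.90655500e-04,
        -5.19397407e-01],
       [ 7.38186083e-04,  2.31481812e-01, -9.72838952e-01,
        -1.78836567e+02],
       [ 0.00000000e+00,  0.00000000e+00,  0.00000000e+00,
         1.00000000e+00]])}
```

View pics/scene0.png

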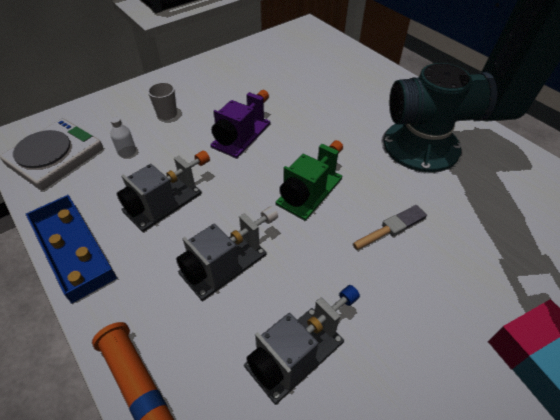

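View pics/top0.png

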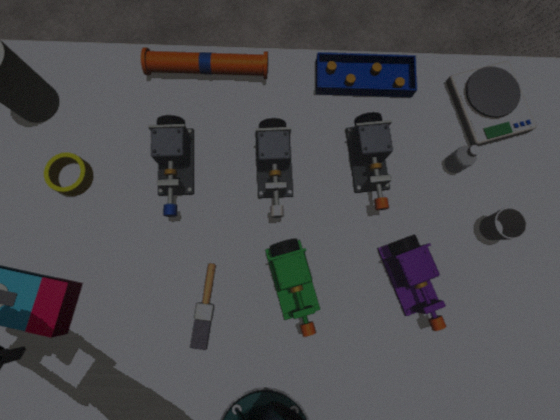

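Orange-hubbed candidates are the grey pump (top 382,203; scene 202,157), the green one (top 308,328; scene 336,147) and the purple one (top 438,323; scene 263,96). The grey pump is the one meant, because green and purple are named look-alikes. Next I confirm it with a crop and measure.

```bash
cat > h.py <<'E'
import numpy as np, cv2
from rig import manip, optics
def ray(n,u,v):
    c=optics.camera_info(n);K=c["intrinsics"];T=c["camera_from_world"]
    d=np.array([(u-K[0,2])/K[0,0],-(v-K[1,2])/K[1,1],-1.]);R=T[:3,:3]
    return -R.T@T[:3,3], R.T@d
def onz(n,u,v,z):
    o,d=ray(n,u,v); return o+d*(z-o[2])/d[2]
def tri(a,b):
    (o1,d1),(o2,d2)=ray(*a),ray(*b)
    s=np.linalg.lstsq(np.c_[d1,-d2],o2-o1,rcond=None)[0]
    p,q=o1+s[0]*d1,o2+s[1]*d2
    return (p+q)/2,np.linalg.norm(p-q)
def mask(im,lo=(3,140,90),hi=(14,255,255)):
    return cv2.inRange(cv2.cvtColor(im,cv2.COLOR_BGR2HSV),lo,hi)
def blobs(m,amin=20):
    n,l,s,c=cv2.connectedComponentsWithStats(m)
    return [(c[i].round(1),s[i].tolist()) for i in range(1,n) if s[i,4]>=amin]
E
python3 - <<'E'
from h import *
t=cv2.imread("pics/top0.png");s=cv2.imread("pics/scene0.png")
for n,i in(("top",t),("scene",s)):
    print(n)
    for b in blobs(mask(i)): print(b)
a=cv2.resize(t[105:225,330:430],None,fx=4,fy=4,interpolation=cv2.INTER_CUBIC)
b=cv2.resize(s[140:235,110:220],None,fx=3.6,fy=4,interpolation=cv2.INTER_CUBIC)
b=cv2.resize(b,(396,480))
cv2.imwrite("pics/crop0.png",np.hstack([a,b]))
E
```

```text
top
(array([142.2,  55.3]), [141, 48, 4, 15, 37])
(array([171.9,  57.7]), [147, 52, 51, 13, 544])
(array([238. ,  59.8]), [211, 53, 56, 15, 546])
(array([382.4, 202.3]), [379, 198, 9, 10, 73])
(array([439.3, 323.7]), [434, 318, 11, 12, 84])
(array([308.2, 329.7]), [304, 324, 10, 12, 75])
scene
(array([262.9,  92.8]), [258, 90, 10, 7, 43])
(array([336.6, 144.4]), [331, 141, 12, 9, 63])
(array([202.2, 155.3]), [196, 151, 13, 10, 80])
(array([105.1, 330.4]), [93, 323, 29, 22, 141])
(array([123.7, 365.5]), [99, 330, 53, 76, 1925])
(array([155.6, 414.4]), [141, 406, 27, 14, 228])
```

View pics/crop0.png

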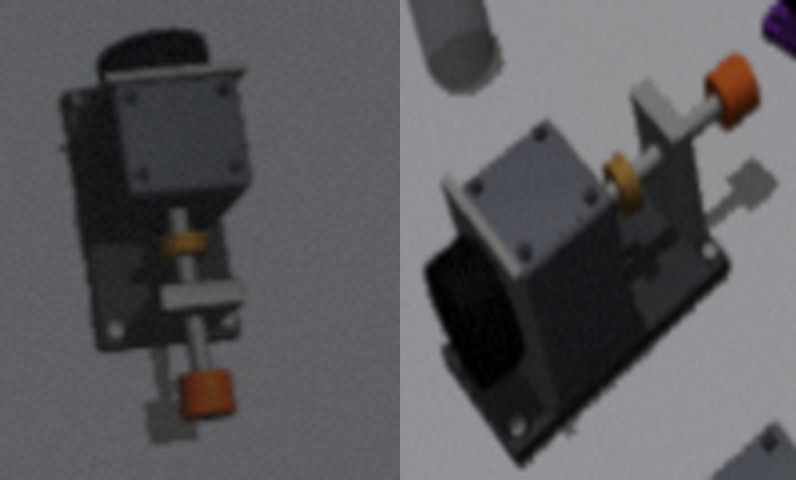

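The crop shows a grey case, steel post and brass collar mid-travel, with the orange hub at about (382,203) in the top view. That is the right pump. Next: hub position and axis direction.

```bash
python3 - <<'E'
from h import *
t=cv2.imread("pics/top0.png");s=cv2.imread("pics/scene0.png")
c={}
for n,i,(u,v) in(("top",t,(382,203)),("scene",s,(202,157))):
    m=mask(i,(0,90,40),(16,255,255))
    for cc,st in blobs(m):
        if np.hypot(*(cc-(u,v)))<8:
            ctr=(st[0]+(st[2]-1)/2,st[1]+(st[3]-1)/2); print(n,cc,st,ctr); c[n]=cc
print(tri(("top",*c["top"]),("scene",*c["scene"])))
for n in c: print(n,onz(n,*c[n],62))
# axis: shaft points in top crop (x/4+330,y/4+105), z~68 shaft top ridge
P=[onz("top",330+x/4,105+y/4,62)[:2] for x,y in((178,215),(200,345),(184,243))]
H=onz("top",*c["top"],62)[:2]
for p in P: print(p,np.degrees(np.arctan2(*(p-H)[::-1])), np.linalg.norm(p-H))
# case top edges z=100
q=[(115,82),(213,80),(248,185),(130,193)]
Q=[onz("top",330+x/4,105+y/4,100)[:2] for x,y in q]
for a,b in((0,3),(1,2),(0,1),(3,2)): d=Q[a]-Q[b];print(Q[a],np.degrees(np.arctan2(d[1],d[0])),np.linalg.norm(d))
E
```

```text
top [381.2 203. ] [375, 197, 14, 13, 149] (381.5, 203.0)
scene [202.2 157.1] [195, 151, 15, 14, 138] (202.0, 157.5)
(array([ 541.2011047 , -261.7883077 ,   67.17832549]), np.float64(1.3130223819875286))
top [ 542.85551356 -263.73809068   62.        ]
scene [ 538.55419332 -266.40955351   62.        ]
[ 652.79220305 -250.09582458] 7.0737876968240245 110.77990395823198
[ 571.63234125 -261.56753791] 4.313486929231695 28.858570850582876
[ 635.11823058 -253.36650923] 6.413896535607377 92.84384015075405
[ 721.18477266 -204.13574395] 6.483913330023399 69.21610217717513
[ 724.27157841 -262.57201314] 16.26295305141866 67.56459928702179
[ 721.18477266 -204.13574395] 93.02375082543627 58.51774027180836
[ 652.41140435 -211.95192029] 95.74724833121904 69.8926191279529
```

```bash
cat >> h.py <<'E'
from scipy.spatial.transform import Rotation as Rn
def goal(pos,ax_deg):
    """tool down, tool x pointing to world angle ax_deg; returns tool-frame shift, rotvec deg"""
    s=manip.get_state();R=Rn.from_rotvec(s["orientation"]);a=np.radians(ax_deg)
    x=np.array([np.cos(a),np.sin(a),0]);z=np.array([0,0,-1.]);y=np.cross(z,x)
    G=Rn.from_matrix(np.c_[x,y,z])
    return (R.inv().apply(np.array(pos)-s["ee_pos"])).round(1),np.degrees((R.inv()*G).as_rotvec()).round(2)
def wray(u,v,s):
    c=optics.camera_info("wrist");K=c["intrinsics"];E=c["hand_eye"];R=Rn.from_rotvec(s["orientation"]).as_matrix()
    d=np.array([(u-K[0,2])/K[0,0],-(v-K[1,2])/K[1,1],-1.])
    return s["ee_pos"]+R@E[:3,3], R@E[:3,:3]@d
def wz(u,v,s,z):
    o,d=wray(u,v,s); return o+d*(z-o[2])/d[2]
E
python3 -c "
from h import *
print(goal((535,-264,190),186.5))"
```

```text
(array([-596.5, -561.8,   15.4]), array([ -0.11,  -0.04, -31.58]))
```

Call:
jog_arm(commands=[[[1, -596, -562, 15, 0, 0, -31.5], [1, -596, -562, 15, 0, 0, -31.5], [1, -596, -562, 15, 0, 0, -31.5], [1, -596, -562, 15, 0, 0, -31.5], [1, -596, -562, 15, 0, 0, -31.5]]], grip_force=20)

```text
time_s: 0.72
ee_pos: [343.5, 219.6, 199.8]
orientation: [0.177, -3.135, 0.003]
ft_force: [-0.4, 0.5, -0.5]
opening: 0.999
```

```bash
python3 -c "
from h import *
print(manip.get_state());print(goal((535,-264,190),186.5))"
```

```text
{'time_s': 0.725, 'joints': array([ 4.30680150e-01, -2.33678236e-01,  1.68214833e+00, -1.34607165e-03,
        1.69488915e+00, -1.25328941e+00]), 'dq': array([-1.2080742 , -0.30173659,  0.26101843, -0.00449245,  0.03183197,
       -1.18326205]), 'joint_efforts': array([  5.72292164, -20.24426222, -30.08802652,   0.13373384,
         0.36274706,   0.95556512]), 'ee_pos': array([343.45879955, 219.57285205, 199.80137643]), 'orientation': array([ 1.77352423e-01, -3.13542312e+00,  2.96620705e-03]), 'ft_force': array([-0.42892333,  0.54736568, -0.51507381]), 'wrist_torque': array([ 0.04089931, -0.00010437,  0.05006984]), 'opening': 0.9994110563316024}
(array([-135.8, -502.1,   10.5]), array([-0.1 , -0.07, -0.03]))
```

Call:
jog_arm(commands=[[[1, -136, -502, 10, 0, 0, 0], [1, -136, -502, 10, 0, 0, 0], [1, -136, -502, 10, 0, 0, 0], [1, -136, -502, 10, 0, 0, 0], [1, -136, -502, 10, 0, 0, 0]]])

```text
time_s: 1.35
ee_pos: [458.4, -71.2, 194.1]
orientation: [0.177, -3.135, 0.002]
ft_force: [0.9, 1.0, -0.6]
opening: 0.997
```

```bash
python3 -c "
from h import *
print(goal((535,-264,190),186.5))"
```

```text
(array([ -54.5, -200.2,    4.3]), array([-0.08, -0.07, -0.05]))
```

Call:
jog_arm(commands=[[[1, -54, -200, 4, 0, 0, 0], [1, -54, -200, 4, 0, 0, 0], [1, -54, -200, 4, 0, 0, 0], [1, -54, -200, 4, 0, 0, 0], [1, -54, -200, 4, 0, 0, 0]]])

```text
time_s: 1.98
ee_pos: [534.1, -265.0, 188.7]
orientation: [0.173, -3.133, -0.0]
ft_force: [-0.1, 0.6, -0.6]
opening: 1.002
```

```bash
python3 -c "
from h import *
import pickle
s=manip.get_state();im=optics.grab_frame('wrist');cv2.imwrite('pics/w1.png',im);pickle.dump(s,open('w1.pkl','wb'))
print(s['ee_pos'],s['dq'].round(3),s['time_s'])
for b in blobs(mask(im,(0,110,40),(16,255,255)),60): print(b)
"
```

```text
[ 534.14429469 -264.98469312  188.69131557] [ 0.035 -0.045  0.028  0.013  0.015  0.005] 1.975
(array([281. , 211.6]), [267, 198, 29, 28, 722])
```

View pics/w1.png

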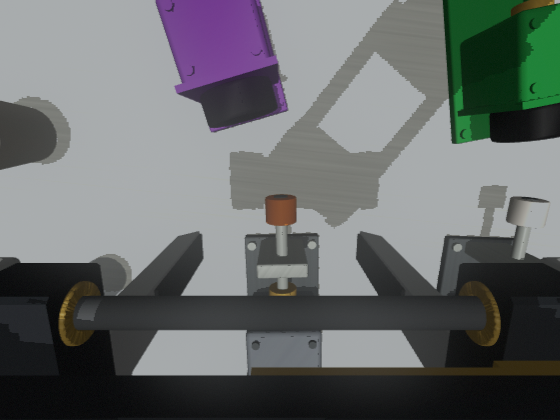

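Wrist view: the hub is at (281,210), the shaft runs down through the post (282,269) to the collar (283,291), and there is space beside the hub.

```bash
python3 -c "
from h import *
import pickle
s=pickle.load(open('w1.pkl','rb'));im=cv2.imread('pics/w1.png')
H=wz(281,211.6,s,62);print('hub',H)
top=('top',381.4,203.0)
o1,d1=wray(281,211.6,s);o2,d2=ray(*top)
k=np.linalg.lstsq(np.c_[d1,-d2],o2-o1,rcond=None)[0];print('tri',o1+k[0]*d1,o2+k[1]*d2)
o2,d2=ray('scene',202.1,157.2)
k=np.linalg.lstsq(np.c_[d1,-d2],o2-o1,rcond=None)[0];print('tri',o1+k[0]*d1,o2+k[1]*d2)
g=cv2.cvtColor(im,cv2.COLOR_BGR2GRAY)
for r in (226,230,240,246,250,255,268,285):
  print(r,g[r,240:326:1][30:58].tolist())
c=cv2.resize(im[185:360,235:335],None,fx=5,fy=3.4,interpolation=cv2.INTER_CUBIC);cv2.imwrite('pics/w1c.png',c)
"
```

```text
hub [ 543.67602573 -262.85079077   62.        ]
tri [ 542.54270378 -263.00242104   66.60541696] [ 541.88390716 -262.95159454   66.44497072]
tri [ 542.5275659  -263.00444638   66.66693191] [ 540.82998447 -261.89226343   66.28580123]
226 [169, 168, 168, 168, 161, 133, 119, 133, 141, 150, 159, 163, 153, 144, 137, 126, 109, 105, 120, 121, 137, 166, 168, 168, 168, 168, 168, 168]
230 [168, 168, 168, 168, 168, 156, 116, 132, 141, 149, 158, 162, 153, 145, 138, 127, 112, 107, 121, 121, 122, 138, 168, 168, 168, 168, 168, 168]
240 [70, 70, 71, 70, 70, 76, 102, 129, 138, 146, 155, 158, 155, 146, 140, 129, 110, 79, 70, 70, 69, 69, 69, 69, 69, 70, 69, 69]
246 [71, 69, 70, 69, 69, 74, 98, 126, 137, 144, 153, 157, 156, 146, 140, 131, 113, 83, 70, 70, 70, 69, 69, 69, 69, 68, 70, 69]
250 [70, 69, 68, 68, 69, 71, 92, 124, 136, 144, 152, 156, 157, 147, 141, 132, 117, 95, 68, 69, 69, 69, 70, 68, 69, 70, 69, 69]
255 [68, 69, 67, 68, 68, 70, 71, 83, 92, 114, 147, 152, 153, 144, 139, 130, 111, 72, 68, 68, 68, 68, 68, 68, 68, 68, 69, 69]
268 [163, 164, 164, 164, 166, 165, 163, 162, 162, 162, 161, 162, 162, 160, 160, 159, 160, 161, 163, 162, 159, 157, 158, 161, 162, 162, 161, 161]
285 [67, 58, 59, 58, 57, 58, 62, 87, 123, 135, 143, 148, 151, 149, 144, 137, 125, 104, 65, 57, 58, 58, 57, 58, 60, 72, 86, 86]
```

View pics/w1c.png

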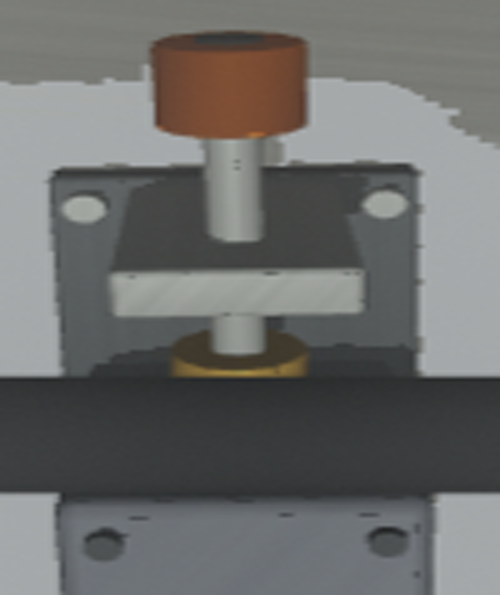

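```bash
python3 -c "
from h import *
import pickle
s=pickle.load(open('w1.pkl','rb'))
f=lambda x,y:(235+x/5,185+y/3.4)
def ang(a,b,off=0):
  d=b-a;print(a.round(1),b.round(1),(np.degrees(np.arctan2(d[1],d[0]))+off).round(2),np.linalg.norm(d[:2]).round(1))
ang(wz(281.4,240,s,65),wz(282.4,285,s,65))
ang(wz(281.0,211.6,s,62),wz(282.4,285,s,65))
ang(wz(*f(113,270),s,88),wz(*f(362,270),s,88),-90)
ang(wz(*f(110,315),s,88),wz(*f(363,315),s,88),-90)
ang(wz(*f(83,208),s,10),wz(*f(386,204),s,10),-90)
ang(wz(*f(103,545),s,100),wz(*f(387,542),s,100),-90)
ang(wz(*f(52,170),s,6),wz(*f(417,166),s,6),-90)
"
```

```text
[ 572.7 -259.2   65. ] [ 622.6 -252.5   65. ] 7.6 50.4
[ 543.7 -262.9   62. ] [ 622.6 -252.5   65. ] 7.43 79.6
[ 592.  -280.3   88. ] [ 586.7 -232.5   88. ] 6.31 48.1
[ 605.9 -279.6   88. ] [ 600.4 -230.5   88. ] 6.31 49.4
[ 603.5 -291.9   10. ] [ 593.9 -218.8   10. ] 7.48 73.8
[ 672.2 -273.9  100. ] [ 665.1 -218.3  100. ] 7.33 56.1
[ 591.5 -300.9    6. ] [ 580.2 -212.6    6. ] 7.27 89.1
```

```bash
python3 -c "
from h import *
print(goal((542.5,-263,43),187.3))"
```

```text
(array([ -8.8,  -0.3, 146.3]), array([ 0.03, -0.16, -0.9 ]))
```

Call:
jog_arm(commands=[[[1, -9, 0, 50, 0, -0.1, -0.9], [1, -9, 0, 100, 0, -0.1, -0.9], [1, -9, 0, 130, 0, -0.1, -0.9], [1, -9, 0, 146, 0, -0.1, -0.9], [1, -9, 0, 146, 0, -0.1, -0.9]]])

```text
time_s: 2.65
ee_pos: [542.1, -261.4, 42.8]
orientation: [0.202, -3.133, -0.002]
ft_force: [0.6, -0.1, -0.4]
opening: 1.005
```

```bash
python3 -c "
from h import *
s=manip.get_state();im=optics.grab_frame('wrist');cv2.imwrite('pics/w2.png',im)
print(s['ee_pos'],s['ft_force'],goal((542.5,-263,43),187.3))
cv2.imwrite('pics/s2.png',optics.grab_frame('scene'))
"
```

```text
[ 542.09613029 -261.43094141   42.76074771] [ 0.56305925 -0.13782838 -0.40731272] (array([ 0.6, -0.7,  1.2]), array([-0.01, -0.  ,  0.05]))
```

View pics/w2.png

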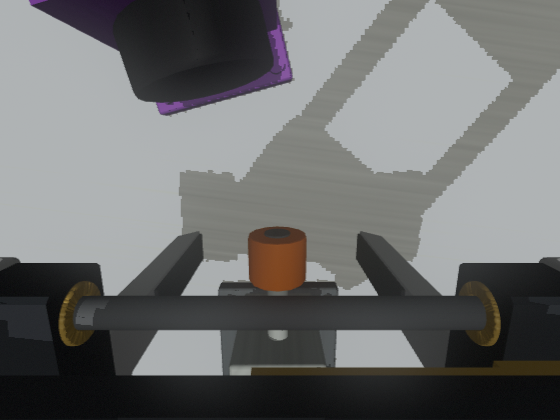

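View pics/s2.png

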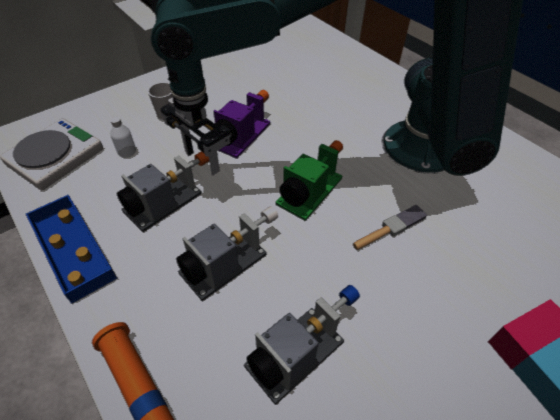

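Hub at (277,260) sits between the fingers (203 and 357), about 1 mm off centre. I'll trim that and close.

Call:
jog_arm(commands=[[[0.6, 0, -1, 0, 0, 0, 0], [0.25, 0, -1, 0, 0, 0, 0], [0.25, 0, -1, 0, 0, 0, 0], [0.25, 0, -1, 0, 0, 0, 0], [0.25, 0, -1, 0, 0, 0, 0]]], grip_force=20)

```text
time_s: 3.38
ee_pos: [543.7, -263.8, 45.1]
orientation: [-0.201, 3.134, -0.002]
ft_force: [-0.1, -0.0, -0.1]
opening: 0.504
```

Call:
jog_arm(commands=[[[0.2, 0, 0, 0, 0, 0, 0], [0.2, 0, 0, 0, 0, 0, 0], [0.2, 0, 0, 0, 0, 0, 0], [0.2, 0, 0, 0, 0, 0, 0]]], grip_force=20)

```text
time_s: 3.88
ee_pos: [543.4, -262.6, 44.8]
orientation: [-0.201, 3.135, 0.002]
ft_force: [-0.6, 4.5, 1.3]
opening: 0.334
```

```bash
python3 -c "
from h import *
s=manip.get_state();print(s['ee_pos'],s['ft_force'],s['wrist_torque'],s['opening'],goal((542.5,-263,43),187.3))"
```

```text
[ 543.42819817 -262.59554564   44.8235897 ] [-0.63909067  4.45140361  1.28892875] [ 1.04574761  0.22358356 -0.0287156 ] 0.33390112833337643 (array([ 1. , -0.3,  1.8]), array([0.06, 0.04, 0.05]))
```

Gripped at 31.4 mm, as expected for a 32 mm hub. Now I push in along tool −x.

Call:
jog_arm(commands=[[[0.2, -2, 0, 0, 0, 0, 0], [0.2, -4, 0, 0, 0, 0, 0], [0.2, -6, 0, 0, 0, 0, 0], [0.2, -8, 0, 0, 0, 0, 0], [0.2, -10, 0, 0, 0, 0, 0]]])

```text
time_s: 4.5
ee_pos: [553.4, -261.2, 44.8]
orientation: [-0.201, 3.135, 0.002]
ft_force: [-3.9, 4.3, 3.3]
opening: 0.336
```

Call:
jog_arm(commands=[[[0.2, -1, 0, 0, 0, 0, 0], [0.2, -2, 0, 0, 0, 0, 0], [0.2, -3, 0, 0, 0, 0, 0], [0.2, -4, 0, 0, 0, 0, 0], [0.2, -5, 0, 0, 0, 0, 0]]])

```text
time_s: 5.12
ee_pos: [558.4, -260.6, 44.8]
orientation: [-0.201, 3.135, 0.002]
ft_force: [-3.4, 3.4, 2.5]
opening: 0.335
```

Call:
jog_arm(commands=[[[0.2, -1, 0, 0, 0, 0, 0], [0.2, -2, 0, 0, 0, 0, 0], [0.2, -3, 0, 0, 0, 0, 0]]])

```text
time_s: 5.5
ee_pos: [560.8, -260.2, 44.8]
orientation: [0.201, -3.134, -0.002]
ft_force: [-5.7, 2.3, 3.9]
opening: 0.335
```

Call:
jog_arm(commands=[[[0.2, -1, 0, 0, 0, 0, 0], [0.2, -2, 0, 0, 0, 0, 0]]])

```text
time_s: 5.75
ee_pos: [560.8, -260.2, 44.8]
orientation: [0.201, -3.129, -0.003]
ft_force: [-10.3, 3.0, 5.8]
opening: 0.336
```

Call:
jog_arm(commands=[[[0.2, -2, 0, 0, 0, 0, 0], [0.2, -3, 0, 0, 0, 0, 0], [0.2, -3, 0, 0, 0, 0, 0]]])

```text
time_s: 6.12
ee_pos: [560.7, -260.2, 44.8]
orientation: [0.2, -3.122, -0.003]
ft_force: [-11.0, 2.9, 6.8]
opening: 0.336
```

```bash
python3 -c "
from h import *
s=manip.get_state();print(s['ee_pos'],s['ft_force'],s['wrist_torque'],s['opening'],goal((542.5,-263,43),187.3))
for n in('scene','top'):
  im=optics.grab_frame(n);cv2.imwrite('pics/'+n+'3.png',im)
a=cv2.imread('pics/top3.png')[105:225,330:430];b=cv2.imread('pics/scene3.png')[140:235,110:220]
cv2.imwrite('pics/c3.png',np.hstack([cv2.resize(a,(400,480),interpolation=2),cv2.resize(b,(400,480),interpolation=2)]))
"
```

```text
[ 560.69434115 -260.24740335   44.81230312] [-10.97460529   2.93312628   6.81562986] [0.68726903 1.91515129 0.05740452] 0.33558979936855965 (array([18.4, -0.4,  2. ]), array([ 0.16, -0.73,  0.02]))
```

View pics/c3.png

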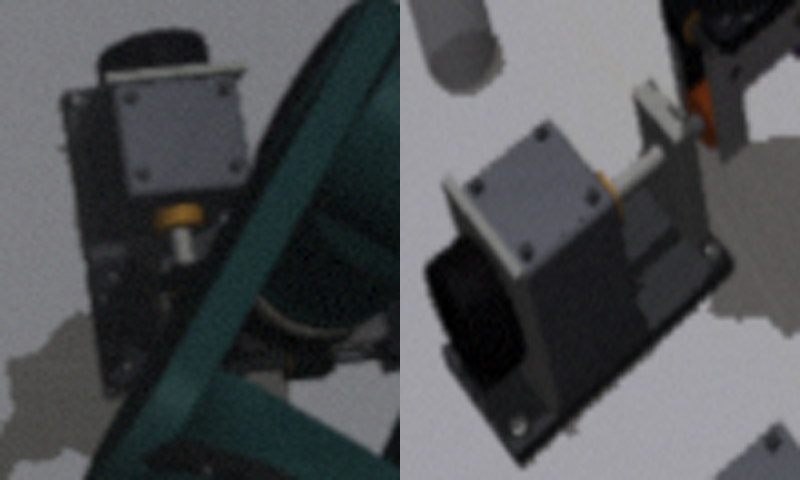

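Force rose from 3 to 11 N with no motion, and the collar is now at the gear case (crop 607,195), so the inner stop is met. Now I pull out.

Call:
jog_arm(commands=[[[0.2, 2, 0, 0, 0, -0.7, 0], [0.2, 6, 0, 0, 0, -0.7, 0], [0.2, 10, 0, 0, 0, -0.7, 0], [0.2, 14, 0, 0, 0, -0.7, 0], [0.2, 18, 0, 0, 0, -0.7, 0]]])

```text
time_s: 6.85
ee_pos: [542.8, -262.6, 44.9]
orientation: [0.201, -3.135, -0.004]
ft_force: [2.1, 3.0, -1.2]
opening: 0.338
```

Call:
jog_arm(commands=[[[0.2, 3, 0, 0, 0, 0, 0], [0.2, 6, 0, 0, 0, 0, 0], [0.2, 9, 0, 0, 0, 0, 0], [0.2, 12, 0, 0, 0, 0, 0], [0.2, 15, 0, 0, 0, 0, 0]]])

```text
time_s: 7.48
ee_pos: [527.7, -264.6, 44.9]
orientation: [0.2, -3.135, -0.004]
ft_force: [3.0, 2.3, -0.8]
opening: 0.334
```

```bash
python3 -c "
from h import *
s=manip.get_state();print(s['ee_pos'],s['ft_force'],s['wrist_torque'],s['opening'],goal((542.5,-263,43),187.3))
im=optics.grab_frame('wrist');cv2.imwrite('pics/w4.png',im)"
```

```text
[ 527.71641078 -264.64368949   44.86982345] [ 2.96044405  2.31384338 -0.77654712] [ 0.58384448 -0.52685572  0.00586583] 0.33449853196437535 (array([-14.9,  -0.3,   1.9]), array([ 0.14, -0.01,  0.02]))
```

View pics/w4.png

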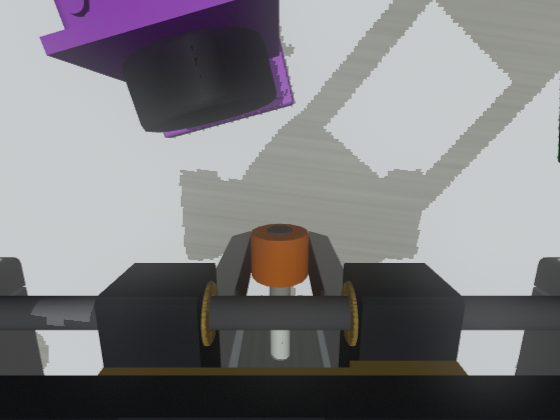

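The hub is held, sliding at about 3 N, with roughly 7 mm left.

Call:
jog_arm(commands=[[[0.2, 1, 0, 0, 0, 0, 0], [0.2, 2, 0, 0, 0, 0, 0], [0.2, 3, 0, 0, 0, 0, 0], [0.2, 4, 0, 0, 0, 0, 0], [0.2, 5, 0, 0, 0, 0, 0]]])

```text
time_s: 8.15
ee_pos: [522.3, -265.4, 44.9]
orientation: [0.2, -3.134, -0.004]
ft_force: [3.1, 1.6, -2.2]
opening: 0.336
```

Call:
jog_arm(commands=[[[0.2, 1, 0, 0, 0, 0, 0], [0.2, 2, 0, 0, 0, 0, 0], [0.2, 3, 0, 0, 0, 0, 0], [0.2, 3.5, 0, 0, 0, 0, 0]]])

```text
time_s: 8.65
ee_pos: [521.1, -265.6, 44.9]
orientation: [-0.2, 3.131, 0.003]
ft_force: [8.9, 3.6, -4.7]
opening: 0.332
```

Call:
jog_arm(commands=[[[0.2, 2, 0, 0, 0, 0, 0], [0.2, 3, 0, 0, 0, 0, 0], [0.2, 3, 0, 0, 0, 0, 0]]])

```text
time_s: 9.02
ee_pos: [521.2, -265.6, 44.9]
orientation: [-0.2, 3.124, 0.003]
ft_force: [10.0, 3.5, -5.3]
opening: 0.336
```

```bash
python3 -c "
from h import *
s=manip.get_state();print(s['ee_pos'],s['ft_force'],s['wrist_torque'],s['opening'],goal((521.1,-265.6,43),187.3))"
```

```text
[ 521.19501731 -265.578835     44.91478925] [ 9.95041477  3.49045405 -5.29536401] [ 0.67999072 -1.90158358  0.00247774] 0.3361932725735669 (array([ 0.1, -0. ,  1.9]), array([0.06, 0.65, 0.04]))
```

Outer stop met, with travel of 39.9 mm. Releasing.

Call:
jog_arm(commands=[[[0.5, 0.5, 0, 0, 0, 0, 0], [0.8, 0.5, 0, 0, 0, 0, 0], [0.8, 0.5, 0, 0, 0, 0, 0], [0.8, 0.5, 0, 0, 0, 0, 0], [0.8, 0.5, 0, 0, 0, 0, 0]]])

```text
time_s: 9.65
ee_pos: [520.5, -265.8, 45.0]
orientation: [-0.2, 3.124, 0.002]
ft_force: [-0.2, 0.2, 1.2]
opening: 0.79
```

```bash
python3 -c "
from h import *
s=manip.get_state();print(s['ee_pos'],s['ft_force'],s['opening'],goal((521.1,-265.6,200),187.3))
im=optics.grab_frame('wrist');cv2.imwrite('pics/w5.png',im)"
```

```text
[ 520.51393345 -265.83303533   44.95927066] [-0.21676391  0.1892301   1.17401304] 0.7904894194955534 (array([  -2.3,    0.3, -155. ]), array([0.05, 0.64, 0.03]))
```

View pics/w5.png

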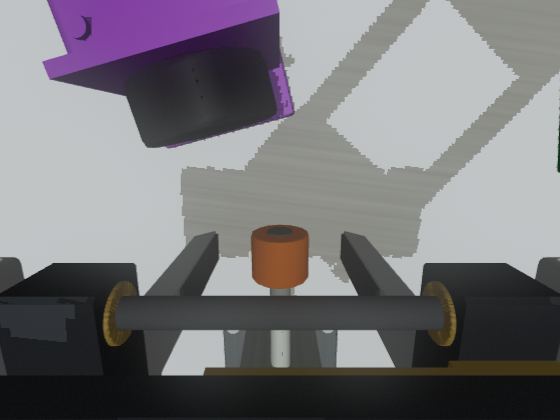

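The fingers are clear on both sides of the hub (280,255) and the force is zero. Straight up.

Call:
jog_arm(commands=[[[0.8, 0, 0, -30, 0, 0, 0], [0.8, -1, 0, -80, 0, 0.6, 0], [0.8, -2, 0, -125, 0, 0.6, 0], [0.8, -2, 0, -150, 0, 0.6, 0], [0.8, -2, 0, -155, 0, 0.6, 0]]])

```text
time_s: 10.32
ee_pos: [521.8, -266.5, 202.6]
orientation: [-0.201, 3.131, -0.003]
ft_force: [-0.0, -0.5, -0.3]
opening: 0.801
```

Call:
jog_arm(commands=[[[0.8, 60, 0, -10, 0, 0, 0], [0.8, 110, 0, -20, 0, 0, 0], [0.8, 140, 0, -20, 0, 0, 0], [0.8, 150, 0, -20, 0, 0, 0], [0.8, 150, 0, -20, 0, 0, 0]]])

```text
time_s: 10.95
ee_pos: [372.7, -285.4, 221.0]
orientation: [-0.2, 3.131, -0.001]
ft_force: [0.7, 0.8, -0.0]
opening: 0.799
```

```bash
python3 -c "
from h import *
s=manip.get_state();print(s['ee_pos'],s['ft_force'],s['dq'].round(3))
for n in('scene','top','wrist'):
  im=optics.grab_frame(n);cv2.imwrite('pics/'+n+'6.png',im)
  if n!='top': print(n,blobs(mask(im,(0,110,40),(16,255,255)),60))
a=cv2.imread('pics/top6.png')[105:225,330:430];b=cv2.imread('pics/scene6.png')[140:235,110:220]
cv2.imwrite('pics/c6.png',np.hstack([cv2.resize(a,(400,480),interpolation=2),cv2.resize(b,(400,480),interpolation=2)]))
# bystanders unchanged?
for n,(x0,y0,x1,y1) in(('scene',(170,200,370,400)),('top',(140,105,300,225))):
  p=cv2.imread('pics/'+n+'0.png');q=cv2.imread('pics/'+n+'6.png');d=cv2.absdiff(p,q).max(2)[y0:y1,x0:x1];print(n,(d>40).sum())
"
```

```text
[ 372.73860041 -285.41338435  220.95758332] [ 0.73795006  0.78759557 -0.00278704] [ 0.017  0.018 -0.021  0.004 -0.003  0.004]
scene [(array([263.6,  94.1]), [258, 90, 11, 11, 67]), (array([336.8, 145.3]), [330, 141, 13, 11, 86]), (array([209.3, 152.5]), [202, 146, 14, 15, 131]), (array([371.9, 237. ]), [354, 226, 36, 23, 253]), (array([123.4, 360.9]), [92, 322, 65, 85, 2557]), (array([158.3, 413.8]), [141, 405, 33, 15, 313])]
wrist [(array([196.3,  80.4]), [180, 66, 34, 33, 735]), (array([482.7, 101.5]), [465, 86, 36, 31, 939])]
scene 0
top 0
```

View pics/c6.png

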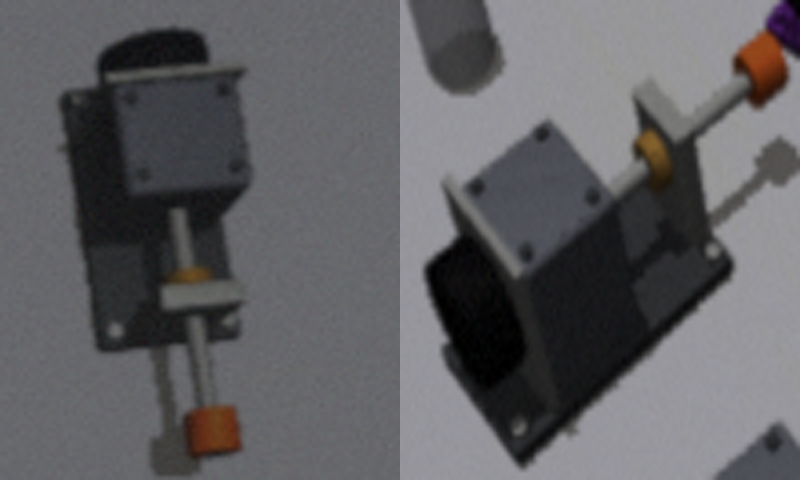

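The collar now sits against the front post in both views, the gripper is clear, and the bystander pumps are unchanged.

```bash
python3 -c "
from rig import manip
print(manip.job_done())"
```

```text
the job is handed in; nothing more can be done
None
```

I checked the end float of the grey pump with the orange hub: pushed the shaft in to the inner stop, pulled it out to the outer stop, then let go. It is left pulled fully out. The job was handed in at about 11 s of the 32 s allowed.

- **Inner stop:** the force rose from about 3 N (sliding friction) to 11 N with no further movement, and the camera showed the brass collar at the gear case.
- **Outer stop:** the force rose to about 10 N with no further movement. Travel between the stops measured 39.9 mm, against the 40 mm stated.
- **After release:** the pictures show the collar against the front post, and the wrist force reads about zero with the gripper well clear.
- **Other pumps:** the areas of the pictures showing the blue and white pumps match the first ones, with no pixels clearly changed. I did not go near the green or purple look-alikes.
- **Disagreement:** finding the hub's height from two views gave about 67 mm instead of the stated 62 mm. I put this down to calibration error and used 62 mm, and the grip closed on the hub at the expected width.

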